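Seat a sign blank under the keeper and hold it for carving

ROBOT

A 7-joint arm with a two-finger parallel gripper is mounted at the origin on the work surface. World frame = base frame: x ahead of the robot, y to its left, z up, the work surface at z = 0. Lengths are in m, angles in rad, forces in N, time in s.
With the tool pointing down it reaches from about 0.4 to 0.875 m from the base axis. Payload 19.3 kg.
Tool frame: the origin (TCP) lies midway between the tips of the shut fingers; the grasp point (between the pads) lies 19 mm behind it; x points along the fingers, y is the direction in which the jaws open and shut, and the axes are right-handed (so a half turn about x gives the same grasp; the last joint's range is limited). The gripper opens to 85 mm and grips with 20 to 120 N. Pads are 22 mm wide; open, the fingers measure 114 mm over their backs; the gripper's body (76 mm by 85 mm) begins 54 mm behind the grasp point. The pads swing forward as they close: fully open they stand 13 mm farther back than shut.
Start: joints at [-1.267, 0.521, -0.036, 1.599, 0.021, 1.021, -0.113], TCP at [0.228, 0.582, 0.196] pointing down, gripper open.
Joint ranges: [-2.91, 2.91], [-0.3, 2.13], [-1.5, 1.42], [0.17, 2.43], [-1.26, 4.41], [0.16, 1.93], [-2.52, 2.52]. Speed limits (rad/s): [1.89, 1.89, 2.39, 2.39, 3.01, 3.01, 3.01].

INTERFACE

Orientations are given as [roll, pitch, yaw] about the fixed x, y, z axes, in that order (R = Rz(yaw) Ry(pitch) Rx(roll)).
In Python, from workcell import telemetry, vision, workorder gives the robot as it stands. The module is installed in compiled form; this text tells all that it offers.
- The arm moves only by the tool play_rows, never from a script. Its argument "deltas" is a list of rows, each a list of 7 numbers: the shift along the world's x, y, z in mm, then the turn, a rotation vector about the world's x, y, z in degrees, then the finger opening in mm, from 0 to 85.4. In form: [[x, y, z, wx, wy, wz, jaw], ...]. A call has 1 to 8 rows; each row shifts and turns the commanded pose from where the row before left it; what a row does not reach is not made up. A row lasts 1/8 s, in which the tool goes at most 62.5 mm and 10.7 degrees, less where a joint would pass 70% of its speed; a pose out of reach is approached as far as the arm can. A call with a gripper value outside its range is refused whole. The fingers move at their own pace and stop on an object; "grip_force" is the grip in N (left out, the last holds). Time passes only in rows, so rows that do not move let the fingers close. It gives the time, the measured TCP pose, the force and the opening at its end, in the units of the state.
- telemetry.observe(): the state, without advancing time (a new reading comes with each control period).
- vision.grab_frame(name): name is "scene" or "top"; returns the picture (480x640x3 uint8, red, green, blue); there is no depth.
- vision.camera_info(name): a dict with "mtx" (3x3 intrinsics, pixels), "rvec" (rotation vector, rad) and "tvec" (3), from world to camera coordinates, as OpenCV has them. Camera axes: x right, y down, z forward; pixel columns grow to the right and rows downward; lengths in m; the calibration is good to about 2 mm. A picture is of the moment at which its call begins. camera_info takes no time and is no camera call.
- workorder.job_done(): hands the job in, once; it reports no verdict.
The state is a dict: "clock": time; "qpos": joint angles; "qd": joint speeds; "joint_efforts": joint torques, N m; "position": TCP position; "tool_rot": TCP orientation; "force": force on the tool from outside, world axes, zero at the start; "moment": the same for the moment, N m; "grip_width": finger opening in m.
Only numpy, scipy, OpenCV 4.12 (cv2) and the standard library are available. Lean on these libraries where they do the work, as an engineer would, in place of code of your own. Each camera call takes 0.05 s, during which the arm holds its last target. There are 200 camera calls.

TASK

On the carving board, slide the bevelled wooden sign blank flat along the bed, without lifting it off, through the opening under the keeper bridge until its end butts against the stop block and its straight back lies along the fence. Then press it against the fence and down onto the bed together with one firm diagonal push (its front bevel is made for it, and about 20 N is plenty), and finish while still holding that push; never ram it (60 N is too much) and leave the mallet, chisel and ink jar where they are.

Things in the scene. Friction and masses are not known exactly. Their poses are not given: they have to be found in the camera images.
- bed: Flat waxed plywood bed of the carving board, 220 x 460 x 18 mm, fixed to the bench. Origin at the centre of its underside (on the bench, z = 0), so its top is 18 mm up. Its x axis points across the bed to the fence, its y axis runs along the fence towards the stop block's end. A 30 mm wide, 12 mm tall batten lies along its near edge. Place and yaw vary.
- fence: Dark fence strip fixed on the bed's far side, 22 mm thick, 460 mm long, 22 mm tall above the bed. Origin on the bed's top at mid length, on the inner face that the blank bears on (70 mm in x from the bed's centre). Axes as the bed's; the blank is on its -x side.
- stop: Fixed stop block, set at varying places along the fence, in one piece with a keeper bridge. Origin: inside corner of bed top, fence inner face and stop face; axes as the bed's. The block fills x -86 to 0, y 0 to 40 mm, 38 mm tall; its stop face y = 0 faces -y. Bridge leg: a rail at x -106 to -86, y -42 to 40 mm, 38 mm tall.
- bridge (a point): Centre of the underside of the keeper bridge: a bar 30 mm wide, 12 mm thick, spanning the bed from the leg to packing on the fence. Underside 38 mm above the bed, 12 to 42 mm before the stop face (an open 12 mm slot between). The opening under it, entered in +y, is 86 mm wide from fence to leg.
- blank: Loose light wooden blank, 72 wide (x), 180 long (y), 30 mm thick, about 0.2 kg, flat on the bed before the bridge, up to 13 degrees askew. Origin: centre of underside. Square back face at x = +36 mm. Near edge is upright to z = 12 mm, then a 45 degree bevel from x -36, z 12 to x -18, z 30 mm along its full length. Planed smooth: friction on bed about 0.3.
- blank_head (a point): Middle of the bottom edge of the blank's leading (+y) end face, which goes to the stop face.
- bevel_mid (a point): Centre of the blank's bevel face, where the diagonal push (towards the fence and down) belongs; 90 mm from either end.
- mallet: Bystander: wooden carver's mallet lying on the bench, head 100 mm long and 72 mm across, handle 160 mm towards its -x. Origin under the middle of its joint of head and handle, on the bench.
- chisel: Bystander: chisel lying on the bench to the right of the board, 210 mm long, 25 mm thick. Origin where handle (to -x) meets the ferrule, on the bench.
- ink_jar: Bystander: capped jar, 56 mm across, 65 mm tall. Origin at the centre of its underside.
There are look-alikes about, which are no part of the job. What is shaped like the blank but red, white or yellow is not meant.

How it is judged:
On the way:
1. the blank's leading end has passed under the bridge and reached the stop block, lying flat along the fence (y of blank_head in the frame of stop above -0.006 m and x of blank in the frame of fence above -0.044 m and angle between blank's own z axis and vertical below 0.05 rad and angle between the y axis of blank and the y axis of fence, either way round below 0.1 rad), for 0.2 s.
At the end, for the whole second after the job is handed in: Blank flat on the bed at rest, end within 4 mm of the stop face, back within 3 mm of the fence and parallel within 2 degrees; the fingers still press it (over 5 N), with over 3 N between blank and fence and over 6 N between blank and bed, through the last second (y of blank_head in the frame of stop above -0.004 m and x of blank in the frame of fence above -0.039 m and z of blank in the frame of bed below 0.0205 m and angle between the y axis of blank and the y axis of fence, either way round below 0.035 rad and angle between blank's own z axis and vertical below 0.03 rad and contact force between blank and fence above 3 N and contact force between blank and bed above 6 N and contact force between the fingers and blank above 5 N and linear speed of blank below 0.01 m/s); the arm keeps its last pose, push and grip.
It fails at once if the blank is lifted more than 12 mm off the bed (z of blank in the frame of bed above 0.03 m).
It fails at once if the blank is rammed or crushed (over 60 N on it) (contact force between the fingers and blank above 60 N or contact force between blank and fence above 60 N or contact force between blank and stop above 60 N or contact force between blank and bed above 60 N).
It fails at once if a bystander is disturbed (distance of any of mallet, chisel, ink_jar from where it was at the start of the episode above 0.02 m).
It also fails if it takes over 58 s, if anything falls off the work surface, if the arm or the gripper's body presses on something with over 40 N, if the wrist force passes 120 N, or if a joint passes its speed limit or range.

## Working session

There is one attempt and no reset: what is moved stays moved. The work goes in short steps, Python scripts to look and compute and a tool call to move; the robot and the scene stay as the last step left them, time stands still between calls to the robot, and variables do not carry over. Pictures are saved under pics/ and viewed, about 8 in all and at most 12, crops included, and the job is handed in when it is done.

Besides the shell and the picture viewer there is one more tool, called after "Emit:" as name(argument=value, ...), one argument or row to a line, values as JSON. play_rows: Moves the arm, as the interface text tells. Its arguments: {"type":"object","properties":{"deltas":{"type":"array","items":{"type":"array","items":{"type":"number"}}},"grip_force":{"type":"number"}},"required":["deltas"]}

```bash
mkdir -p pics
cat > h.py <<'E'
import numpy as np, cv2
from workcell import telemetry, vision, workorder
def cam(n):
    c=vision.camera_info(n); return np.array(c["mtx"],float),cv2.Rodrigues(np.array(c["rvec"],float))[0],np.array(c["tvec"],float).ravel()
def ray(n,uv,z):
    K,R,t=cam(n); C=-R.T@t; d=R.T@np.linalg.solve(K,np.array([*uv,1.])); return (C+d*(z-C[2])/d[2])
def proj(n,P):
    K,R,t=cam(n); p=(R@np.asarray(P,float).T).T+t; p=p@K.T; return p[:,:2]/p[:,2:]
def save(n,f):
    im=vision.grab_frame(n); cv2.imwrite(f,im[:,:,::-1]); return im
E
python3 - <<'E'
from h import *
for n in("top","scene"):
    save(n,f"pics/{n}0.png"); K,R,t=cam(n); print(n,K.round(1).tolist(),(-R.T@t).round(3),R[2].round(2))
print(telemetry.observe())
E
```

```text
top [[600.0, 0.0, 313.3], [0.0, 600.0, 247.8], [0.0, 0.0, 1.0]] [ 0.255 -0.05   1.91 ] [ 0.15 -0.   -0.99]
scene [[478.6, 0.0, 314.5], [0.0, 478.6, 242.6], [0.0, 0.0, 1.0]] [ 1.12  -0.845  0.82 ] [-0.46  0.64 -0.62]
{'clock': 0.1, 'qpos': array([-1.26719554,  0.52194892, -0.03631681,  1.59993415,  0.02121135,
        1.02112963, -0.1127655 ]), 'qd': array([ 0.00161446, -0.00082859, -0.00190402, -0.00132788, -0.00033706,
        0.00052172, -0.00042466]), 'joint_efforts': array([ 4.48159451e-03, -9.28491712e+01,  1.98462322e+00, -3.70528936e+01,
        1.82569673e-02,  5.49794873e-03,  1.08121392e-05]), 'position': array([0.22814233, 0.58150812, 0.19599289]), 'tool_rot': array([-1.48553204,  1.56976154, -1.85931288]), 'force': array([0.51858373, 0.46378202, 0.24912311]), 'moment': array([ 0.00094284, -0.05078362, -0.0610404 ]), 'grip_width': 0.08515412397737478}
```

View pics/top0.png

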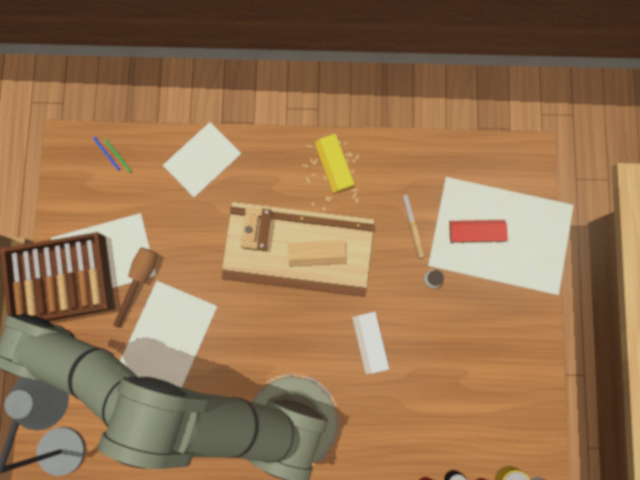

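View pics/scene0.png

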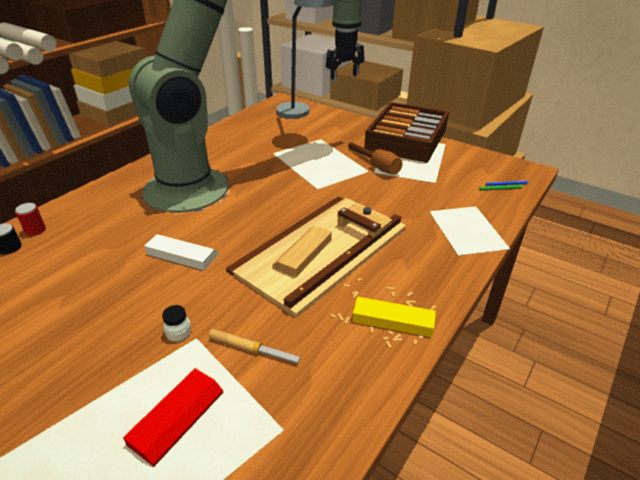

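The top view shows the board's corners at about (232,204), (373,218), (365,294) and (222,280). The stop and bridge are near (258,229) and the blank spans about (288–347, 240–266). +x is up and +y is left. Next I'll enlarge both views.

Run:
```python
import cv2,numpy as np
t=cv2.imread("pics/top0.png")[190:305,215:380]; s=cv2.imread("pics/scene0.png")[185:320,220:415]
t=cv2.resize(t,None,fx=4,fy=4,interpolation=cv2.INTER_CUBIC)[:, :]; s=cv2.resize(s,None,fx=4,fy=4,interpolation=cv2.INTER_CUBIC)
cv2.imwrite("pics/tc.png",t); cv2.imwrite("pics/sc.png",s)
```

```text
(no output)
```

View pics/tc.png

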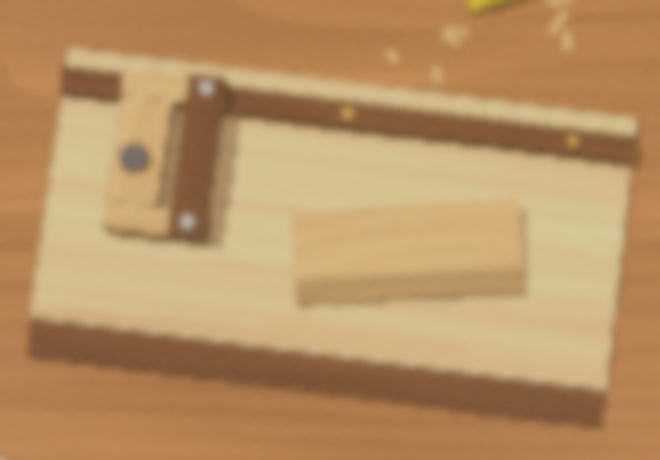

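View pics/sc.png

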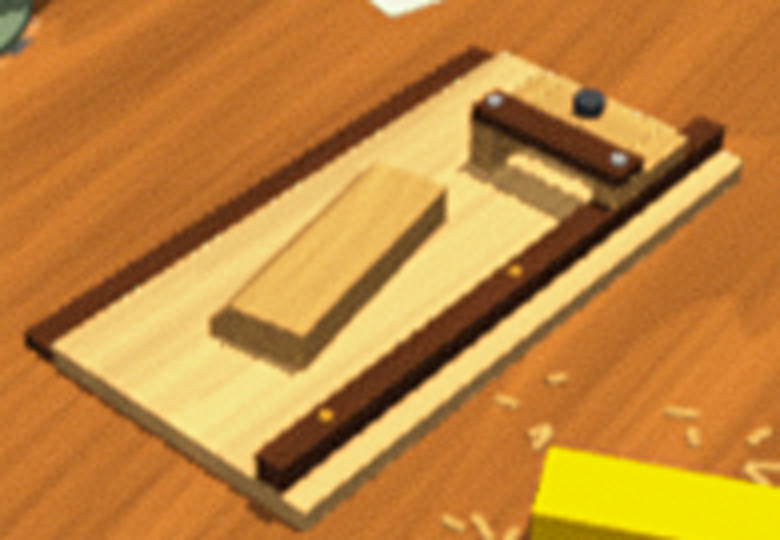

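```bash
cat > m.py <<'E'
from h import *
T=lambda u,v:((u+.5)/4-.5+215,(v+.5)/4-.5+190)
S=lambda u,v:((u+.5)/4-.5+220,(v+.5)/4-.5+185)
def p(l,n,q,z): r=ray(n,q,z); print(l,n,(r[:2]*1000).round(1)); return r[:2]*1000
for l,q,z in[("bed farL",T(68,48),.018),("bed farR",T(637,117),.018),("bat nearR",T(602,425),.03),("bat nearL",T(30,355),.03),
 ("bl +x+y",T(292,212),.048),("bl +x-y",T(524,201),.048),("bl ridge-y",T(525,268),.048),("bl ridge+y",T(296,280),.048),
 ("bl low+y",T(298,306),.03),("bl low-y",T(525,296),.03),("br R far",T(228,82),.068),("br R near",T(211,243),.068),
 ("fence inner R",T(636,163),.04),("fence inner L",T(62,95),.04)]: p(l,"top",q,z)
for l,q,z in[("bed farR",S(305,527),.018),("bed farL",S(741,170),.018),("bl +x+y",S(446,190),.048),("bl +x-y",S(304,337),.048),("bl ridge+y",S(375,165),.048),
 ("br -y near",S(473,110),.068),("br -y far",S(625,172),.068),("fence inner R",S(258,460),.04)]: p(l,"scene",q,z)
E
python3 m.py
```

```text
bed farL top [686.3 210.8]
bed farR top [ 640.1 -248.4]
bat nearR top [ 391.2 -221.3]
bat nearL top [436.3 228.7]
bl +x+y top [551.8  25.4]
bl +x-y top [ 564.7 -156.8]
bl ridge-y top [ 511.5 -158.3]
bl ridge+y top [498.   20.8]
bl low+y top [479.7  19.3]
bl low-y top [ 491.7 -159.6]
br R far top [650.6  77.6]
br R near top [522.9  86.7]
fence inner R top [ 598.5 -245.5]
fence inner L top [643. 211.]
bed farR scene [ 646.8 -254.2]
bed farL scene [690.5 200.5]
bl +x+y scene [554.9  25.1]
bl +x-y scene [ 568.2 -150.7]
bl ridge+y scene [499.2  20.6]
br -y near scene [532.9  90.8]
br -y far scene [655.4  88.4]
fence inner R scene [ 606.1 -244.4]
```

```bash
python3 - <<'E'
from h import *
from scipy.spatial.transform import Rotation as Ro
print(Ro.from_euler("xyz",telemetry.observe()["tool_rot"]).as_matrix().round(3))
E
cat >> m.py <<'E'
print('--')
for l,q,z in[("bat inR",T(605,390),.03),("bat inL",T(35,320),.03),("block L far",T(122,75),.056),("block L near",T(106,230),.056),("block R near",T(172,237),.056)]:p(l,"top",q,z)
E
python3 m.py | sed -n '/--/,$p'
```

```text
[[-0.     0.365  0.931]
 [-0.001  0.931 -0.365]
 [-1.    -0.001  0.   ]]
--
bat inR top [ 418.7 -223.4]
bat inL top [464. 226.]
block L far top [656.9 162.1]
block L near top [533.  169.9]
block R near top [528.7 118.2]
```

Emit:
play_rows(
  deltas=[
    [30,-45,0,0,0,2,0],
    [30,-50,0,0,0,2,0],
    [30,-50,0,0,0,2,0],
    [30,-50,0,0,0,2,0],
    [30,-50,0,0,0,2,0],
    [30,-50,0,0,0,2,0],
    [30,-50,0,0,0,2,0],
    [28,-50,0,0,0,1.6,0],
  ],
)

```text
clock: 1.1
position: [0.4669, 0.185, 0.1965]
tool_rot: [2.739, 1.571, 2.638]
force: [0.4, 0.5, 0.4]
grip_width: -0.0003
```

Emit:
play_rows(
  deltas=[
    [0,-55,0,0,0,0,0],
    [0,-55,0,0,0,0,0],
    [0,-55,0,0,0,0,0],
    [0,-45,0,0,0,0,0],
    [0,-38,-46,0,0,0,0],
    [0,0,-50,0,0,0,0],
    [0,0,-20,0,0,0,0],
    [0,0,0,0,0,0,0],
  ],
)

```text
clock: 2.1
position: [0.4652, -0.0612, 0.0794]
tool_rot: [-3.015, 1.568, -3.116]
force: [0.4, -0.6, 0.5]
grip_width: 0.0003
```

Emit:
play_rows(
  deltas=[
    [0,0,-30,0,0,0,0],
    [0,0,-20,0,0,0,0],
    [0,0,-5,0,0,0,0],
    [0,0,0,0,0,0,0],
  ],
)

```text
clock: 2.6
position: [0.4667, -0.0612, 0.0263]
tool_rot: [0.062, 1.57, -0.04]
force: [0.3, -0.8, 0.3]
grip_width: 0.0003
```

Run:
```python
from h import *
a=save("scene","pics/a.png")[150:330,200:430]
cv2.imwrite("pics/a.png",cv2.resize(a[:,:,::-1],None,fx=3.4,fy=3.3,interpolation=cv2.INTER_CUBIC))
print(telemetry.observe()["force"],telemetry.observe()["position"])
```

```text
[ 0.136094   -0.32394961 -0.37964064] [ 0.46686063 -0.06116503  0.02648255]
```

View pics/a.png

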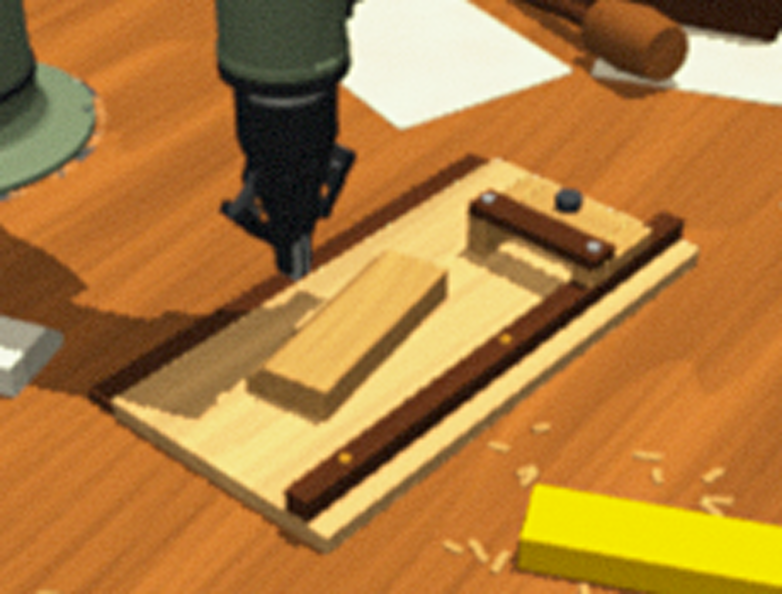

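Emit:
play_rows(
  deltas=[
    [8,-0.8,0,0,0,0,0],
    [8,-0.8,0,0,0,0,0],
    [6,-0.6,0,0,0,0,0],
    [6,-0.6,0,0,0,0,0],
    [6,-0.6,0,0,0,0,0],
    [6,-0.6,0,0,0,0,0],
    [6,-0.6,0,0,0,0,0],
    [0,0,0,0,0,0,0],
  ],
)

```text
clock: 3.65
position: [0.5126, -0.0658, 0.0254]
tool_rot: [-0.284, 1.571, -0.386]
force: [-0.5, 0.3, 0.8]
grip_width: -0.0002
```

Emit:
play_rows(
  deltas=[
    [4,-0.4,0,0,0,0,0],
    [4,-0.4,0,0,0,0,0],
    [4,-0.4,0,0,0,0,0],
    [3,-0.3,0,0,0,0,0],
    [0,0,0,0,0,0,0],
  ],
)

```text
clock: 4.28
position: [0.5274, -0.0673, 0.0255]
tool_rot: [-0.462, 1.571, -0.563]
force: [-0.2, 0.4, -0.2]
grip_width: -0.0002
```

Run:
```python
from h import *
a=save("scene","pics/b.png")[150:330,200:430]
cv2.imwrite("pics/b.png",cv2.resize(a[:,:,::-1],None,fx=3.4,fy=3.3,interpolation=cv2.INTER_CUBIC))
```

```text
(no output)
```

View pics/b.png

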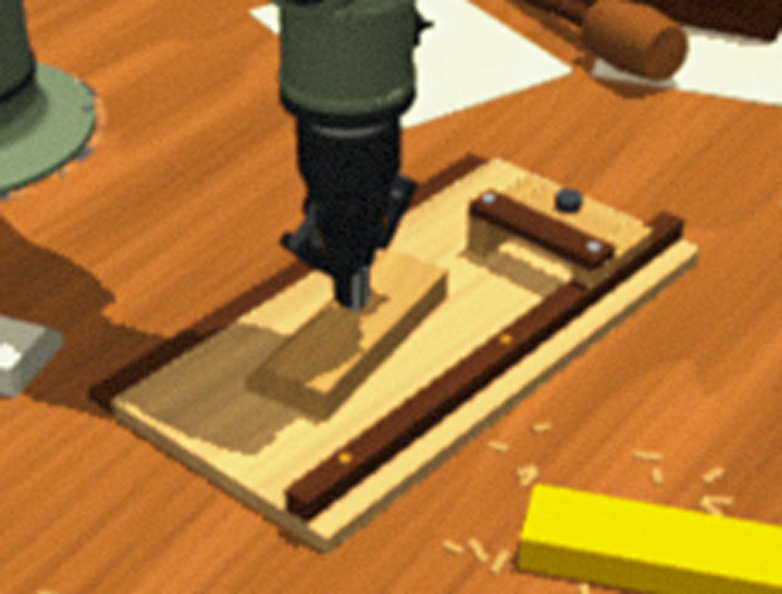

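The tip is drawn at about (350,305), over the blank's top, and the blank hasn't moved. I'll check where the reported TCP projects in both views.

Run:
```python
from h import *
P=telemetry.observe()["position"]; print(P)
for n in("scene","top"): print(n,proj(n,[P]).round(1), [proj(n,[P+[0,0,d]]).round(1).tolist() for d in(.02,.04)])
q=proj("scene",[P])[0]; print("in crop b:",(q-[200,150])*[3.4,3.3])
print("tip seen (350,308): scene px",350/3.4+200,308/3.3+150,[ray("scene",(350/3.4+200,308/3.3+150),z).round(3) for z in(.02,.05)])
a=save("top","pics/c.png")[170:310,210:390]
cv2.imwrite("pics/c.png",cv2.resize(a[:,:,::-1],None,fx=4,fy=4,interpolation=cv2.INTER_CUBIC))
```

```text
[ 0.52719657 -0.06728223  0.02544752]
scene [[302.6 252.4]] [[[302.5, 246.4]], [[302.4, 240.4]]]
top [[316.9 252. ]] [[[316.9, 251.1]], [[317.0, 250.2]]]
in crop b: [348.86178766 337.93345015]
tip seen (350,308): scene px 302.94117647058823 243.33333333333334 [array([ 0.501, -0.03 ,  0.02 ]), array([ 0.524, -0.061,  0.05 ])]
```

View pics/c.png

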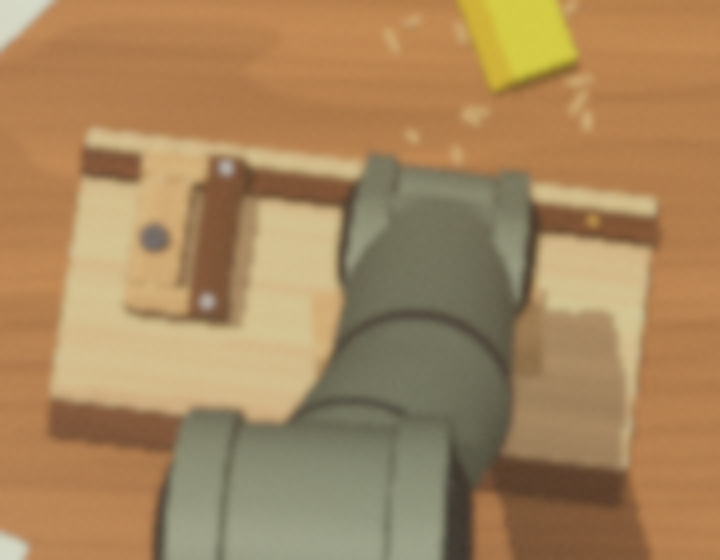

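Run:
```python
from h import *
P=np.array([.4669,-.0612,.0263])
for d in(0,.01,.02,.025,.03): print(d,((proj("scene",[P+[0,0,d]])[0]-[200,150])*[3.4,3.3]).round(0))
print(telemetry.observe())
```

```text
0 [292. 306.]
0.01 [292. 297.]
0.02 [291. 287.]
0.025 [291. 282.]
0.03 [291. 277.]
{'clock': 4.375, 'qpos': array([-0.04628614,  0.63236633,  0.08430503,  1.97534738, -0.09727885,
        0.53783844,  1.5746296 ]), 'qd': array([ 0.00122614, -0.00098863, -0.00112514,  0.00389003, -0.00222897,
       -0.0014342 ,  0.00066232]), 'joint_efforts': array([-5.50596655e-03, -8.73567080e+01,  5.25215909e+00, -2.23495424e+01,
        1.05116863e-02, -1.46532278e-03,  7.68872305e-04]), 'position': array([ 0.52709978, -0.067263  ,  0.02543821]), 'tool_rot': array([-2.98250218,  1.57061448, -3.08406511]), 'force': array([ 0.01197784, -0.62904812, -0.04661815]), 'moment': array([ 0.02382104,  0.02400142, -0.05067809]), 'grip_width': 0.00011590796932771973}
```

The tip shows about 27 mm higher than the reported TCP, so it slid over the blank without touching it. I'll back off and find the bed by touch.

Emit:
play_rows(
  deltas=[
    [-20,2,0,0,0,0,0],
    [-20,2,0,0,0,0,0],
    [-21,2.1,0,0,0,0,0],
    [0,0,-5,0,0,0,0],
    [0,0,-5,0,0,0,0],
    [0,0,-3,0,0,0,0],
    [0,0,0,0,0,0,0],
  ],
)

```text
clock: 5.25
position: [0.4663, -0.0612, 0.0121]
tool_rot: [-2.978, 1.57, -3.079]
force: [-1.0, -0.5, -0.7]
grip_width: 0.0
```

Emit:
play_rows(
  deltas=[
    [0,0,-3,0,0,0,0],
    [0,0,-2,0,0,0,0],
    [0,0,0,0,0,0,0],
  ],
)

```text
clock: 5.62
position: [0.4662, -0.0612, 0.0073]
tool_rot: [-3.022, 1.571, -3.123]
force: [0.2, -1.3, -0.3]
grip_width: 0.0003
```

Emit:
play_rows(
  deltas=[
    [0,0,-2,0,0,0,0],
    [0,0,0,0,0,0,0],
  ],
)

```text
clock: 5.88
position: [0.4662, -0.0612, 0.0054]
tool_rot: [-2.878, 1.571, -2.98]
force: [1.0, 0.1, -0.4]
grip_width: -0.0005
```

Emit:
play_rows(
  deltas=[
    [0,0,-2,0,0,0,0],
    [0,0,-2,0,0,0,0],
    [0,0,-1,0,0,0,0],
    [0,0,0,0,0,0,0],
  ],
)

```text
clock: 6.38
position: [0.4662, -0.0612, 0.0004]
tool_rot: [-2.884, 1.571, -2.986]
force: [0.4, 1.1, 0.8]
grip_width: 0.0002
```

Emit:
play_rows(
  deltas=[
    [0,0,-1,0,0,0,0],
    [0,0,-1,0,0,0,0],
    [0,0,0,0,0,0,0],
  ],
)

```text
clock: 6.75
position: [0.4662, -0.0612, -0.0016]
tool_rot: [-2.587, 1.571, -2.689]
force: [0.5, 0.1, -0.1]
grip_width: 0.0001
```

Emit:
play_rows(
  deltas=[
    [0,0,-1,0,0,0,0],
    [0,0,-1,0,0,0,0],
    [0,0,0,0,0,0,0],
  ],
)

```text
clock: 7.12
position: [0.4662, -0.0612, -0.0036]
tool_rot: [-2.953, 1.571, -3.054]
force: [0.1, 0.7, -0.3]
grip_width: 0.0
```

Emit:
play_rows(
  deltas=[
    [0,0,-1,0,0,0,0],
    [0,0,-1,0,0,0,0],
    [0,0,0,0,0,0,0],
  ],
)

```text
clock: 7.5
position: [0.4662, -0.0611, -0.0056]
tool_rot: [-3.119, 1.571, 3.062]
force: [0.6, -0.2, 0.4]
grip_width: -0.0
```

Emit:
play_rows(
  deltas=[
    [0,0,-1,0,0,0,0],
    [0,0,-1,0,0,0,0],
    [0,0,0,0,0,0,0],
  ],
)

```text
clock: 7.88
position: [0.4662, -0.0612, -0.0076]
tool_rot: [-2.683, 1.571, -2.785]
force: [-0.3, -0.4, -0.0]
grip_width: -0.0001
```

Emit:
play_rows(
  deltas=[
    [0,0,-1,0,0,0,0],
    [0,0,-1,0,0,0,0],
    [0,0,0,0,0,0,0],
  ],
)

```text
clock: 8.25
position: [0.4662, -0.0612, -0.0096]
tool_rot: [-2.894, 1.571, -2.996]
force: [-0.4, -0.3, -0.3]
grip_width: -0.0001
```

Emit:
play_rows(
  deltas=[
    [0,0,-1,0,0,0,0],
    [0,0,0,0,0,0,0],
  ],
)

```text
clock: 8.5
position: [0.4662, -0.0612, -0.0105]
tool_rot: [-2.88, 1.571, -2.981]
force: [-0.2, 0.3, 0.6]
grip_width: 0.0
```

Emit:
play_rows(
  deltas=[
    [0,0,-1,0,0,0,0],
    [0,0,0,0,0,0,0],
  ],
)

```text
clock: 8.75
position: [0.4662, -0.0612, -0.0116]
tool_rot: [-2.906, 1.571, -3.008]
force: [-0.2, -0.5, 0.6]
grip_width: 0.0003
```

Run:
```python
from h import *
a=save("scene","pics/d.png")[190:310,230:390]
cv2.imwrite("pics/d.png",cv2.resize(a[:,:,::-1],None,fx=5,fy=5,interpolation=cv2.INTER_CUBIC))
s=telemetry.observe();P=s["position"];print(P,s["force"])
for d in(0,.01,.02,.025,.03): print(d,((proj("scene",[P+[0,0,d]])[0]-[230,190])*5).round(0))
```

```text
[ 0.46621826 -0.06118624 -0.01154046] [ 0.54766859  0.09911741 -0.40555568]
0 [281. 318.]
0.01 [281. 304.]
0.02 [280. 289.]
0.025 [280. 282.]
0.03 [280. 275.]
```

View pics/d.png

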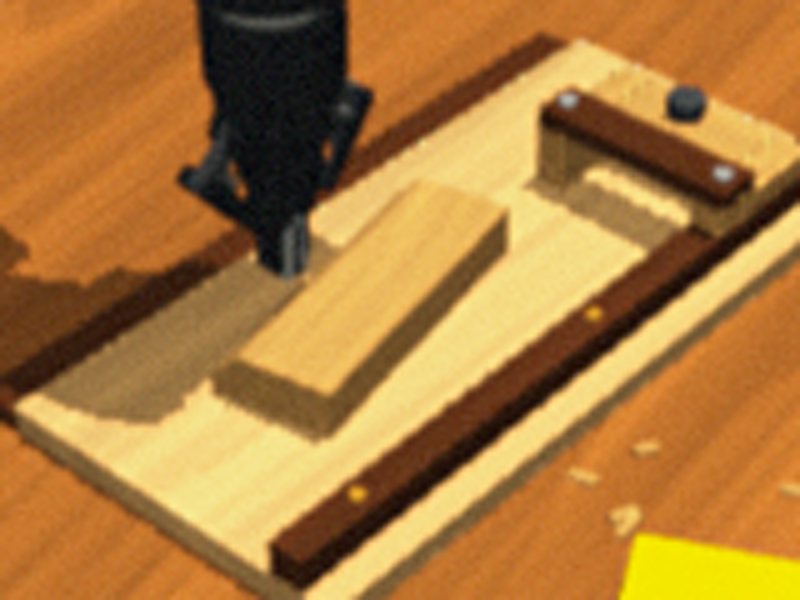

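The tip (285,278) is now beside the blank just above the bed, which makes the z offset about 29 mm. Now I'll push it toward the fence.

Emit:
play_rows(
  deltas=[
    [0,0,3,0,0,0,0],
    [6,-0.6,0,0,0,0,0],
    [6,-0.6,0,0,0,0,0],
    [6,-0.6,0,0,0,0,0],
    [6,-0.6,0,0,0,0,0],
    [6,-0.6,0,0,0,0,0],
    [5,-0.5,0,0,0,0,0],
    [5,-0.5,0,0,0,0,0],
  ],
)

```text
clock: 9.8
position: [0.5065, -0.0652, -0.0085]
tool_rot: [-2.795, 1.571, -2.897]
force: [-1.6, 0.3, -0.7]
grip_width: 0.0001
```

Emit:
play_rows(
  deltas=[
    [4,-0.4,0,0,0,0,0],
    [4,-0.4,0,0,0,0,0],
    [4,-0.4,0,0,0,0,0],
    [0,0,0,0,0,0,0],
  ],
)

```text
clock: 10.3
position: [0.5186, -0.0664, -0.0085]
tool_rot: [-0.097, 1.57, -0.199]
force: [-0.4, -0.2, -0.4]
grip_width: -0.0001
```

Emit:
play_rows(
  deltas=[
    [4,-0.4,0,0,0,0,0],
    [3,-0.3,0,0,0,0,0],
    [2,-0.2,0,0,0,0,0],
    [2,-0.2,0,0,0,0,0],
    [0,0,0,0,0,0,0],
  ],
)

```text
clock: 10.92
position: [0.5294, -0.0675, -0.0085]
tool_rot: [-0.199, 1.571, -0.301]
force: [-0.6, -0.7, 0.1]
grip_width: 0.0002
```

Emit:
play_rows(
  deltas=[
    [1.5,-0.15,0,0,0,0,0],
    [1.5,-0.15,0,0,0,0,0],
    [0,0,0,0,0,0,0],
  ],
)

```text
clock: 11.3
position: [0.5324, -0.0678, -0.0085]
tool_rot: [-0.155, 1.571, -0.256]
force: [0.2, -0.5, -0.1]
grip_width: 0.0003
```

Run:
```python
from h import *
a=save("scene","pics/e.png")[190:310,230:390]
cv2.imwrite("pics/e.png",cv2.resize(a[:,:,::-1],None,fx=5,fy=5,interpolation=cv2.INTER_CUBIC))
```

```text
(no output)
```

View pics/e.png

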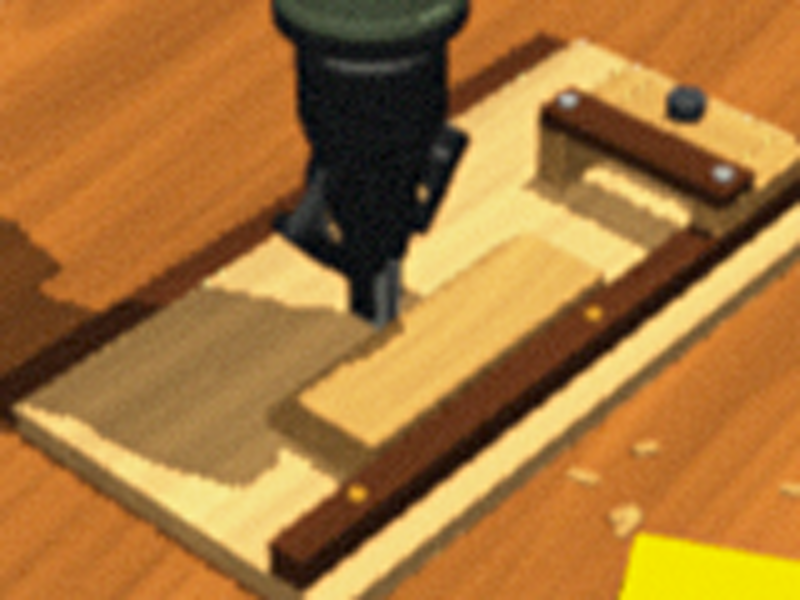

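The blank has turned nearly parallel and sits a few mm from the fence. I'll push until the force rises.

Emit:
play_rows(
  deltas=[
    [1.5,-0.15,0,0,0,0,0],
    [1.5,-0.15,0,0,0,0,0],
    [0,0,0,0,0,0,0],
  ],
)

```text
clock: 11.72
position: [0.5327, -0.0679, -0.009]
tool_rot: [-3.116, 1.566, 3.065]
force: [-12.5, 1.4, 7.6]
grip_width: -0.0
```

Emit:
play_rows(
  deltas=[
    [1.5,-0.15,0,0,0,0,0],
    [1,-0.1,0,0,0,0,0],
    [0,0,0,0,0,0,0],
  ],
)

```text
clock: 12.1
position: [0.5328, -0.068, -0.0094]
tool_rot: [-3.121, 1.561, 3.06]
force: [-24.4, 3.8, 12.3]
grip_width: -0.0
```

Emit:
play_rows(
  deltas=[
    [1,-0.1,0,0,0,0,0],
    [1,-0.1,0,0,0,0,0],
    [0,0,0,0,0,0,0],
  ],
)

```text
clock: 12.48
position: [0.5328, -0.068, -0.0097]
tool_rot: [-3.124, 1.558, 3.057]
force: [-33.1, 4.0, 19.0]
grip_width: -0.0001
```

Emit:
play_rows(
  deltas=[
    [-10,1,0,0,0,0,0],
    [-15,1.5,0,0,0,0,0],
    [0,0,35,0,0,0,0],
    [0,0,40,0,0,0,0],
    [18,-42,0,0,0,0,0],
    [18,-42,0,0,0,0,0],
    [17,-43,0,0,0,0,0],
    [0,0,0,0,0,0,0],
  ],
)

```text
clock: 13.48
position: [0.5682, -0.1969, 0.0665]
tool_rot: [-0.923, 1.569, -1.029]
force: [-1.4, 1.3, 0.9]
grip_width: -0.0002
```

Emit:
play_rows(
  deltas=[
    [0,0,-35,0,0,0,0],
    [0,0,-25,0,0,0,0],
    [0,0,-12,0,0,0,0],
    [0,0,0,0,0,0,0],
  ],
)

```text
clock: 13.98
position: [0.5675, -0.1926, -0.0058]
tool_rot: [2.898, 1.57, 2.797]
force: [-0.2, -0.6, 0.2]
grip_width: 0.0004
```

Run:
```python
from h import *
a=save("scene","pics/f.png")[190:310,230:390]
cv2.imwrite("pics/f.png",cv2.resize(a[:,:,::-1],None,fx=5,fy=5,interpolation=cv2.INTER_CUBIC))
```

```text
(no output)
```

View pics/f.png

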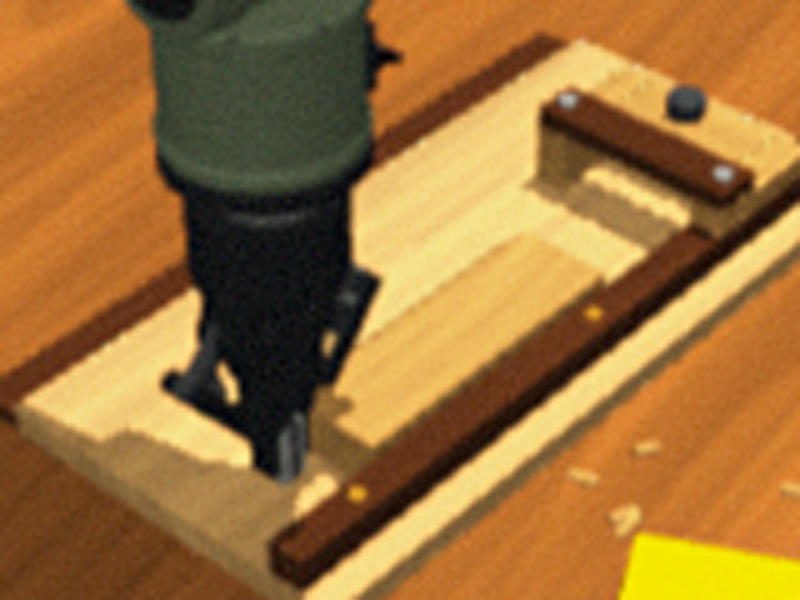

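The finger at (285,470) is behind the tail face and inside the fence. The blank lies along the fence. Now I'll push it along +y'.

Emit:
play_rows(
  deltas=[
    [0.7,7,0,0,0,0,0],
    [0.7,7,0,0,0,0,0],
    [0.8,8,0,0,0,0,0],
    [0.8,8,0,0,0,0,0],
    [0.8,8,0,0,0,0,0],
    [0.8,8,0,0,0,0,0],
    [0.8,8,0,0,0,0,0],
    [0.8,8,0,0,0,0,0],
  ],
)

```text
clock: 15.02
position: [0.574, -0.1305, -0.0055]
tool_rot: [-2.684, 1.571, -2.786]
force: [1.0, -0.6, 1.2]
grip_width: -0.0002
```

Emit:
play_rows(
  deltas=[
    [0.8,8,0,0,0,0,0],
    [0.8,8,0,0,0,0,0],
    [0.8,8,0,0,0,0,0],
    [0.6,6,0,0,0,0,0],
    [0,0,0,0,0,0,0],
  ],
)

```text
clock: 15.65
position: [0.577, -0.1004, -0.0056]
tool_rot: [2.093, 1.571, 1.993]
force: [-0.1, 0.3, -0.6]
grip_width: -0.0002
```

Run:
```python
from h import *
a=save("scene","pics/g.png")[190:310,230:390]
cv2.imwrite("pics/g.png",cv2.resize(a[:,:,::-1],None,fx=5,fy=5,interpolation=cv2.INTER_CUBIC))
```

```text
(no output)
```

View pics/g.png

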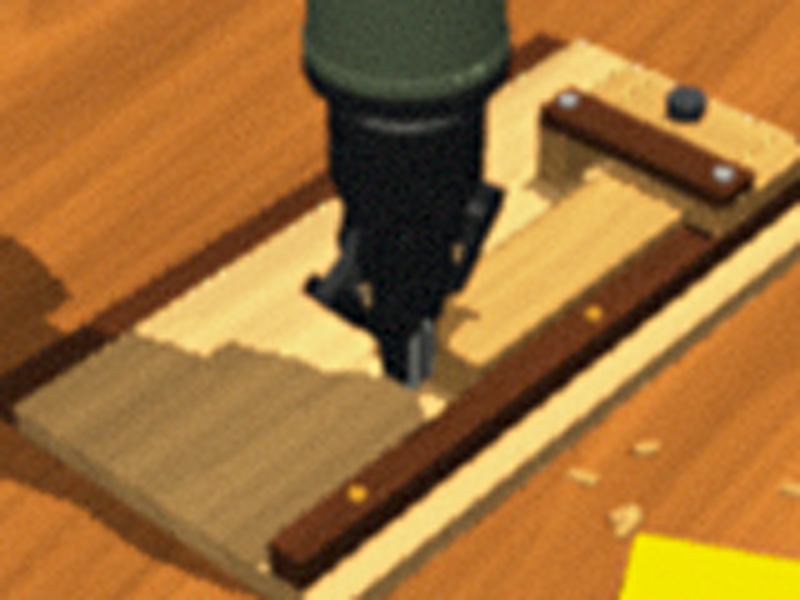

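The head is entering the bridge opening near (640,190), still along the fence. I'll keep on to the stop.

Emit:
play_rows(
  deltas=[
    [0.5,5,0,0,0,0,0],
    [0.5,5,0,0,0,0,0],
    [0.5,5,0,0,0,0,0],
    [0.4,4,0,0,0,0,0],
    [0.3,3,0,0,0,0,0],
    [0,0,0,0,0,0,0],
  ],
)

```text
clock: 16.45
position: [0.5792, -0.0787, -0.0055]
tool_rot: [1.229, 1.571, 1.128]
force: [0.1, 0.3, 0.3]
grip_width: 0.0
```

Emit:
play_rows(
  deltas=[
    [0.2,2,0,0,0,0,0],
    [0.2,2,0,0,0,0,0],
    [0,0,0,0,0,0,0],
  ],
)

```text
clock: 16.82
position: [0.5795, -0.0748, -0.0055]
tool_rot: [1.939, 1.571, 1.838]
force: [-0.7, -0.9, -0.0]
grip_width: -0.0001
```

Emit:
play_rows(
  deltas=[
    [0.2,2,0,0,0,0,0],
    [0.1,1,0,0,0,0,0],
    [0,0,0,0,0,0,0],
  ],
)

```text
clock: 17.2
position: [0.5798, -0.0719, -0.0055]
tool_rot: [2.417, 1.571, 2.315]
force: [0.5, -0.5, 0.5]
grip_width: 0.0002
```

Emit:
play_rows(
  deltas=[
    [0.1,1.5,0,0,0,0,0],
    [0.1,1,0,0,0,0,0],
    [0,0,0,0,0,0,0],
  ],
)

```text
clock: 17.58
position: [0.58, -0.0694, -0.0055]
tool_rot: [1.748, 1.571, 1.647]
force: [-0.7, 0.1, 0.2]
grip_width: 0.0003
```

Emit:
play_rows(
  deltas=[
    [0.2,2,0,0,0,0,0],
    [0.1,1,0,0,0,0,0],
    [0,0,0,0,0,0,0],
  ],
)

```text
clock: 17.95
position: [0.5803, -0.0664, -0.0055]
tool_rot: [2.659, 1.571, 2.558]
force: [-0.1, 0.5, -0.3]
grip_width: -0.0001
```

Emit:
play_rows(
  deltas=[
    [0.1,1.5,0,0,0,0,0],
    [0.1,1,0,0,0,0,0],
    [0,0,0,0,0,0,0],
  ],
)

```text
clock: 18.32
position: [0.5805, -0.0641, -0.0055]
tool_rot: [-2.06, 1.571, -2.162]
force: [-1.0, -1.1, -0.1]
grip_width: -0.0002
```

Emit:
play_rows(
  deltas=[
    [0.1,1.5,0,0,0,0,0],
    [0.1,1,0,0,0,0,0],
    [0,0,0,0,0,0,0],
  ],
)

```text
clock: 18.7
position: [0.5804, -0.0639, -0.0055]
tool_rot: [-1.597, 1.568, -1.701]
force: [-1.5, -12.9, -0.2]
grip_width: -0.0001
```

The stop is reached, with 13 N on the tool. I'll back off and go round to the bevel middle.

Emit:
play_rows(
  deltas=[
    [-0.6,-6,0,0,0,0,0],
    [-0.6,-6,0,0,0,0,0],
    [0,0,40,0,0,0,0],
    [0,0,40,0,0,0,0],
    [-15,36,0,0,0,0,0],
    [-14,36,0,0,0,0,0],
    [-14,36,0,0,0,0,0],
    [0,0,0,0,0,0,0],
  ],
)

```text
clock: 19.7
position: [0.5358, 0.0375, 0.0746]
tool_rot: [1.981, 1.569, 1.884]
force: [1.4, -1.7, 0.2]
grip_width: 0.0
```

Emit:
play_rows(
  deltas=[
    [0,0,-25,0,0,0,0],
    [0,0,-20,0,0,0,0],
    [0,0,-8,0,0,0,0],
    [0,0,0,0,0,0,0],
  ],
)

```text
clock: 20.2
position: [0.5365, 0.034, 0.0214]
tool_rot: [-2.685, 1.57, -2.787]
force: [-1.3, 0.9, 0.2]
grip_width: 0.0001
```

Now the diagonal approach in (+x', −z).

Emit:
play_rows(
  deltas=[
    [3,-0.3,-3,0,0,0,0],
    [3,-0.3,-3,0,0,0,0],
    [2,-0.2,-2,0,0,0,0],
    [0,0,0,0,0,0,0],
  ],
)

```text
clock: 20.7
position: [0.5446, 0.0336, 0.0134]
tool_rot: [-2.125, 1.571, -2.226]
force: [0.1, -0.3, -0.5]
grip_width: 0.0001
```

Emit:
play_rows(
  deltas=[
    [1,-0.1,-1,0,0,0,0],
    [1,-0.1,-1,0,0,0,0],
    [0,0,0,0,0,0,0],
  ],
)

```text
clock: 21.08
position: [0.5466, 0.0335, 0.0114]
tool_rot: [-2.29, 1.571, -2.392]
force: [-0.4, 0.5, -0.6]
grip_width: 0.0001
```

Emit:
play_rows(
  deltas=[
    [1,-0.1,-1,0,0,0,0],
    [1,-0.1,-1,0,0,0,0],
    [0,0,0,0,0,0,0],
  ],
)

```text
clock: 21.45
position: [0.5486, 0.0333, 0.0094]
tool_rot: [-2.548, 1.571, -2.65]
force: [-0.2, 0.4, -0.1]
grip_width: 0.0
```

Emit:
play_rows(
  deltas=[
    [1,-0.1,-1,0,0,0,0],
    [0,0,0,0,0,0,0],
  ],
)

```text
clock: 21.7
position: [0.5496, 0.0332, 0.0084]
tool_rot: [-1.962, 1.571, -2.064]
force: [0.4, 0.2, -0.4]
grip_width: -0.0002
```

Emit:
play_rows(
  deltas=[
    [1,-0.1,-1,0,0,0,0],
    [0,0,0,0,0,0,0],
  ],
)

```text
clock: 21.95
position: [0.5506, 0.0331, 0.0074]
tool_rot: [-1.964, 1.571, -2.065]
force: [0.7, -0.6, -0.2]
grip_width: 0.0001
```

Emit:
play_rows(
  deltas=[
    [1,-0.1,-1,0,0,0,0],
    [0,0,0,0,0,0,0],
  ],
)

```text
clock: 22.2
position: [0.5516, 0.033, 0.0064]
tool_rot: [-2.645, 1.571, -2.747]
force: [-0.1, -0.9, -0.6]
grip_width: -0.0003
```

Emit:
play_rows(
  deltas=[
    [1,-0.1,-1,0,0,0,0],
    [0,0,0,0,0,0,0],
  ],
)

```text
clock: 22.45
position: [0.5526, 0.0329, 0.0054]
tool_rot: [-2.505, 1.571, -2.607]
force: [-0.5, -0.2, 0.5]
grip_width: -0.0001
```

Emit:
play_rows(
  deltas=[
    [1,-0.1,-1,0,0,0,0],
    [0,0,0,0,0,0,0],
  ],
)

```text
clock: 22.7
position: [0.5535, 0.0328, 0.0044]
tool_rot: [-2.512, 1.571, -2.614]
force: [-0.7, -0.0, -0.4]
grip_width: -0.0001
```

Emit:
play_rows(
  deltas=[
    [0.8,-0.1,-0.8,0,0,0,0],
    [0,0,0,0,0,0,0],
  ],
)

```text
clock: 22.95
position: [0.5542, 0.0327, 0.0039]
tool_rot: [3.075, 1.57, 2.974]
force: [-3.8, -0.1, 8.7]
grip_width: -0.0001
```

Emit:
play_rows(
  deltas=[
    [1,-0.1,0,0,0,0,0],
    [0,0,0,0,0,0,0],
  ],
)

```text
clock: 23.2
position: [0.5546, 0.0326, 0.0039]
tool_rot: [-3.109, 1.569, 3.073]
force: [-6.5, 0.9, 11.0]
grip_width: 0.0001
```

Emit:
play_rows(
  deltas=[
    [0.7,-0.1,0,0,0,0,0],
    [0,0,0,0,0,0,0],
  ],
)

```text
clock: 23.45
position: [0.5547, 0.0326, 0.0039]
tool_rot: [-3.094, 1.568, 3.088]
force: [-11.8, 1.1, 15.4]
grip_width: -0.0002
```

Emit:
play_rows(
  deltas=[
    [0.5,0,0,0,0,0,0],
    [0,0,0,0,0,0,0],
    [0,0,0,0,0,0,0],
    [0,0,0,0,0,0,0],
  ],
)

```text
clock: 23.95
position: [0.5547, 0.0326, 0.0039]
tool_rot: [-3.072, 1.567, 3.109]
force: [-13.0, 1.1, 17.9]
grip_width: 0.0003
```

Run:
```python
from h import *
a=save("scene","pics/i.png")[190:290,270:400]
cv2.imwrite("pics/i.png",cv2.resize(a[:,:,::-1],None,fx=6,fy=6,interpolation=cv2.INTER_CUBIC))
# predicted blank top corners if seated: stop y'=185, fence x'=619.8
th=np.radians(-5.75);ex=np.array([np.cos(th),np.sin(th)]);ey=np.array([-np.sin(th),np.cos(th)])
for l,x,y,z in(("tail back top",619.8,5,.048),("tail ridge",565.8,5,.048),("tail back bottom",619.8,5,.018)):
    w=(x*ex+y*ey)/1000; print(l,((proj("scene",[[*w,z]])[0]-[270,190])*6).round(0))
print(telemetry.observe()["force"])
```

```text
tail back top [381. 399.]
tail ridge [284. 346.]
tail back bottom [379. 453.]
[-14.09382477   1.72394002  17.53137671]
```

View pics/i.png

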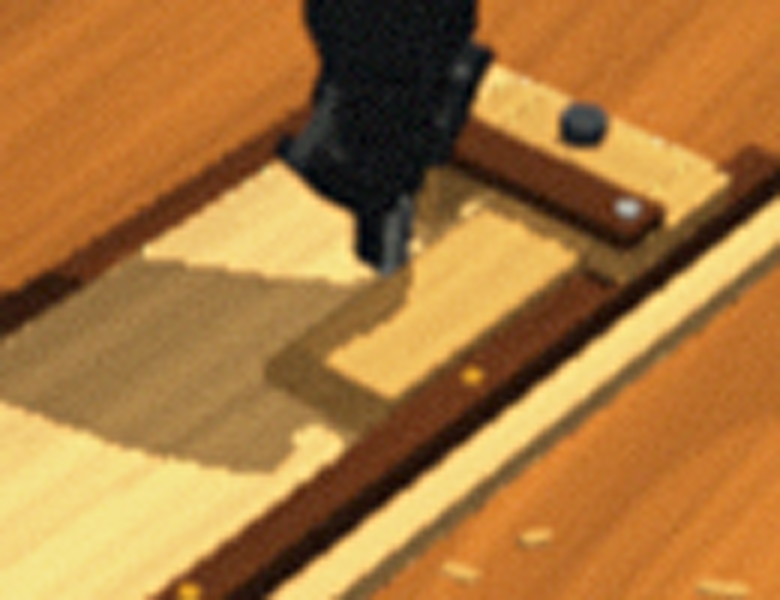

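The tail's back top corner is at (390,400) against a predicted (381,399), the blank is parallel to the fence, and the finger is on the bevel. The push holds steady at about 22 N, so I'm handing in.

```bash
python3 -c "
from h import *
workorder.job_done()
s=telemetry.observe();print(s['clock'],s['force'],s['position'])"
```

```text
the job is handed in; nothing more can be done
the job is handed in; nothing more can be done
```

The job is handed in with the blank against the stop and the fence and the diagonal push still on. I closed the gripper, pushed the blank flat to the fence, then slid it from its tail under the bridge. At the stop, contact showed as about 13 N on the tool. I then pressed diagonally on the bevel.

**Last checks**
- **Push:** the last reading before hand-in was about 14 N towards the fence and 17.5 N down, about 22 N in all, and steady. The single force reading over the limit-prone stage was about 38 N, while squaring the blank to the fence; that is below the 60 N limit but more than I meant to use.
- **Position:** the last picture shows the blank flat, parallel to the fence and under the bridge. Its tail corner lay about 9 px from the prediction in a six-times enlargement, roughly 4 mm. That is within the mismatch I saw between the two cameras, so the picture alone does not prove the 3–4 mm tolerances.
- **Not measured:** I could not read the blank–fence and blank–bed forces directly. The gap at the stop rests on the earlier touch, as I didn't check it again after backing off.

**What disagreed**
- **Tip height:** the shut fingertips stood about 28 mm higher than the reported TCP. The first push therefore passed over the blank without touching it, and I corrected for the offset afterwards.
- **Bevel contact:** the finger met the bevel several millimetres later than I had worked out, probably because the tip is narrower than I assumed.

I never went near the mallet, chisel or ink jar. The clock stood at about 24 s of the 58 s allowed.

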